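# Run the two halves of a four-slice toaster

### The job

The toast in the left half of the toaster is done: press that half's round stop key with closed fingertips so that its lever and toast come up. Then push the right half's lever down until it catches, and after that press the right half's oblong defrost key fully in and let it go, so that the frozen slices toast on defrost. Leave the other two keys alone, lift nothing, and leave the toaster, the slices in their slots and the things round about standing where they are.

Things in the scene. Friction and masses are not known exactly. Their poses are not given: they have to be found in the camera images.
- toaster: Loose four-slice toaster, white ends, steel middle, 270 (x) x 300 (y) x 180 (z) mm, about 2.6 kg. Origin: centre of its footprint; -x is its front with the levers, turned to the robot within 15 degrees; +y is its left half. Black keys in a row on the flat top at x -98: left stop y +110, left defrost +40, right stop -40, right defrost -110. Slots at x -60 to 85, y +-41 and +-109.
- left_lever_top (a point): Centre of the top face of the left half's black lever knob, on the front of the toaster, half way across that half. Knob 26 (x) x 50 (y) x 14 (z) mm, centre 23 mm in front of the front face, about 10 mm clear of it. It moves with the lever: 168 mm above the worktop when up, 128 when caught, 123 at the bottom stop. Axes as the toaster's.
- left_lever (a joint): Travel of the left lever with its bread carriage, m: 0 = up, grows downward, 0.045 = bottom stop. Pushed past 0.041 it is hooked and, let go, stays caught at 0.040. Takes 2 to 6 N straight down; the stop key of its half unhooks it and a spring brings it up in about half a second. Starts caught, down.
- left_stop_top (a point): Centre of the top of the left half's stop key: round, 20 mm across, the left one of that half's two keys, its top 8 mm above the deck (188 mm above the worktop) when out. Pressed straight down.
- left_stop (a joint): How far the left stop key is pressed, m: 0 = out, 0.005 = fully in; springs back. It unhooks a caught lever at about 0.002 to 0.003; needs about 5 N then, under 7 N fully in.
- left_defrost_top (a point): Centre of the top of the left half's defrost key: oblong, 16 (x) x 31 (y) mm with a small moulded snowflake, the right one of that half's two keys, its top 8 mm above the deck (188 mm above the worktop) when out. Pressed straight down.
- left_defrost (a joint): How far the left defrost key is pressed, m: 0 = out, 0.005 = fully in, which takes about 2.5 N; springs back. It has its effect only while the lever of its half is caught down.
- right_lever_top (a point): Centre of the top face of the right half's black lever knob, on the front of the toaster, half way across that half. Knob 26 (x) x 50 (y) x 14 (z) mm, centre 23 mm in front of the front face, about 10 mm clear of it. It moves with the lever: 168 mm above the worktop when up, 128 when caught, 123 at the bottom stop. Axes as the toaster's.
- right_lever (a joint): Travel of the right lever with its bread carriage, m: 0 = up, grows downward, 0.045 = bottom stop. Pushed past 0.041 it is hooked and, let go, stays caught at 0.040. Takes 2 to 6 N straight down; the stop key of its half unhooks it and a spring brings it up in about half a second. Starts up.
- right_stop_top (a point): Centre of the top of the right half's stop key: round, 20 mm across, the left one of that half's two keys, its top 8 mm above the deck (188 mm above the worktop) when out. Pressed straight down.
- right_stop (a joint): How far the right stop key is pressed, m: 0 = out, 0.005 = fully in; springs back. It unhooks a caught lever at about 0.002 to 0.003; needs about 5 N then, under 7 N fully in.
- right_defrost_top (a point): Centre of the top of the right half's defrost key: oblong, 16 (x) x 31 (y) mm with a small moulded snowflake, the right one of that half's two keys, its top 8 mm above the deck (188 mm above the worktop) when out. Pressed straight down.
- right_defrost (a joint): How far the right defrost key is pressed, m: 0 = out, 0.005 = fully in, which takes about 2.5 N; springs back. It has its effect only while the lever of its half is caught down.
- slice_1: Slice of brown toast, 112 x 14 x 100 mm, 35 g, standing loose on the left carriage in slot 1 from the left. Origin: centre of its lower edge; z up. Lower edge 105 mm above the worktop (top 25 mm out of the slot) with the carriage up, 65 mm (top below the slot's mouth) with it caught down.
- slice_2: Slice of brown toast, 112 x 14 x 100 mm, 35 g, standing loose on the left carriage in slot 2 from the left. Origin: centre of its lower edge; z up. Lower edge 105 mm above the worktop (top 25 mm out of the slot) with the carriage up, 65 mm (top below the slot's mouth) with it caught down.
- slice_3: Slice of pale frozen bread, 112 x 14 x 100 mm, 35 g, standing loose on the right carriage in slot 3 from the left. Origin: centre of its lower edge; z up. Lower edge 105 mm above the worktop (top 25 mm out of the slot) with the carriage up, 65 mm (top below the slot's mouth) with it caught down.
- slice_4: Slice of pale frozen bread, 112 x 14 x 100 mm, 35 g, standing loose on the right carriage in slot 4 from the left. Origin: centre of its lower edge; z up. Lower edge 105 mm above the worktop (top 25 mm out of the slot) with the carriage up, 65 mm (top below the slot's mouth) with it caught down.
- tin: Small food tin, 76 mm across, 58 high, loose, left of the toaster. Origin: centre of its underside.
- pepper_mill: Glass spice mill with black cap, 46 mm across, 128 high, loose, right of the toaster. Origin: centre of its underside.
- salt_mill: Glass spice mill with clear cap, 46 mm across, 128 high, loose, right of the toaster. Origin: centre of its underside.
- seasoning_tub: Plastic seasoning tub with screw lid, 60 mm across, 105 high, loose, right of the toaster. Origin: centre of its underside.
There are look-alikes about, which are no part of the job. Of the things that look like the tin, the middle-sized one is meant.

How it is judged (in metres and radians):
On the way, in this order (a step that is already met when the one before it is completed fails the run):
1. the left half's lever has come up, with the right lever still up (value of joint left_lever below 0.004 m and value of joint right_lever below 0.01 m), for 0.2 s.
2. the right half's lever is down where it catches, the left one still up (value of joint right_lever above 0.038 m and value of joint left_lever below 0.006 m), for 0.2 s.
3. the right half's defrost key is pressed in while its lever is down (value of joint right_defrost above 0.0035 m and value of joint right_lever above 0.037 m), for 0.05 s.
At the end, for the whole second after the job is handed in: Left lever up (within 4 mm), its slices raised; right lever caught down (past 37 mm), its slices sunk in their slots; all four keys out (within 1.5 mm); slices at rest; toaster, tin, mills and tub upright within 30 mm of their start (value of joint left_lever below 0.004 m and value of joint right_lever above 0.037 m and value of joint each of left_stop, left_defrost, right_stop, right_defrost below 0.0015 m and z of slice_1 in the frame of toaster between 0.095 and 0.115 m and z of slice_2 in the frame of toaster between 0.095 and 0.115 m and z of slice_3 in the frame of toaster between 0.055 and 0.075 m and z of slice_4 in the frame of toaster between 0.055 and 0.075 m and linear speed of each of slice_1, slice_2, slice_3, slice_4 below 0.02 m/s and distance of each of toaster, tin, pepper_mill, salt_mill, seasoning_tub from where it was at the start of the episode below 0.03 m and angle between toaster's own z axis and vertical below 0.05 rad and angle between each of tin, pepper_mill, salt_mill, seasoning_tub's own z axis and vertical below 0.2 rad); the robot touches nothing.
It fails at once if a key that was to be left alone (left defrost, right stop) is pressed more than half in (value of joint any of left_defrost, right_stop above 0.0027 m).
It fails at once if a slice is lifted from its carriage (30 mm above the raised height) (z of any of slice_1, slice_2, slice_3, slice_4 in the frame of toaster above 0.135 m).
It fails at once if the toaster is lifted, tipped or shoved more than 30 mm (distance of toaster from where it was at the start of the episode above 0.03 m or height (world z) of toaster above 0.012 m or angle between toaster's own z axis and vertical above 0.1 rad).
It fails at once if the tin, a mill or the tub is moved more than 30 mm or tipped (distance of any of tin, pepper_mill, salt_mill, seasoning_tub from where it was at the start of the episode above 0.03 m or angle between any of tin, pepper_mill, salt_mill, seasoning_tub's own z axis and vertical above 0.3 rad).
It also fails if it takes over 40 s, if anything falls off the work surface, if the arm or the gripper's body presses on something with over 40 N, if the wrist force passes 120 N, or if a joint passes its speed limit or range.

### The arm

A 6-joint arm with a two-finger parallel gripper is mounted at the origin on a cart in front of the work surface, level with it; the furniture and walls round the work are solid. World frame = base frame: x ahead of the robot, y to its left, z up, the work surface at z = 0. Lengths are in mm, angles in rad, forces in N, time in s.
With the tool pointing down it reaches from about 325 to 1000 mm from the base axis. Payload 5.1 kg.
Tool frame: the origin (TCP) lies midway between the tips of the shut fingers; the grasp point (between the pads) lies 19 mm behind it; z points along the fingers, y is the line along which they close (so a half turn about z gives the same grasp; the last joint's range is limited). The gripper opens to 85 mm and grips with 20 to 120 N. Pads are 22 mm wide; open, the fingers measure 114 mm over their backs; the gripper's body (76 mm by 85 mm) begins 54 mm behind the grasp point. The pads swing forward as they close: fully open they stand 13 mm farther back than shut.
Start: joints at [-1.32, 0.124, 1.65, -0, 1.367, -0.083], TCP at [212.931, -614.122, 231.322] pointing down, gripper open.
Joint ranges: [-2.61, 2.61], [-1.02, 2.33], [0.03, 2.71], [-1.35, 4.49], [0.32, 2.68], [-2.91, 2.91]. Speed limits (rad/s): [2.57, 2.57, 3.14, 3.14, 3.14, 3.14].

### API

Orientations are given as a rotation vector (axis times angle).
In Python, from workcell import r, eyes gives the robot as it stands.
- The arm moves only by the tool drive_tool, never from a script. Its argument "motion" is a list of rows, each a list of 3 entries, a list of its own where there are three numbers: the shift along the world's x, y, z in m, then the turn, a rotation vector about the world's x, y, z in degrees, then the opening, from 0 (shut) to 1 (fully open). In form: [[[tx, ty, tz], [rx, ry, rz], hand], ...]. A call has 1 to 8 rows; each row shifts and turns the commanded pose from where the row before left it; what a row does not reach is not made up. A row lasts 1/12 s, in which the tool goes at most 41.7 mm and 7.16 degrees, less where a joint would pass 70% of its speed; a pose out of reach is approached as far as the arm can. A call with a gripper value outside its range is refused whole. The fingers move at their own pace and stop on an object; "grip_force" is the grip in N (left out, the last holds). Time passes only in rows, so rows that do not move let the fingers close. It gives the time, the measured TCP pose, the force, the opening and the grip force at its end, in the units of the state.
- r.read_state(): the state, without advancing time (a new reading comes with each control period).
- eyes.grab_frame(name): name is "scene" or "top" or "wrist"; returns a dict with "color" (420x560x3 uint8, red, green, blue), "fx", "fy", "cx", "cy" (pixels), "view" (4x4, takes a point from world to camera coordinates). Camera axes: x right, y down, z forward; pixel columns grow to the right and rows downward; lengths in mm; the calibration is good to about 2 mm. A picture is of the moment at which its call begins. There is no depth.
- r.hand_in(): hands the job in; it is judged then, once.
The state is a dict: "time": time; "qpos": joint angles; "qd": joint speeds; "effort": joint torques, N m; "tcp_pos": TCP position; "ee_rot": TCP orientation; "force": force on the tool from outside, world axes, zero at the start; "wrist_torque": the same for the moment, N m; "opening": opening from 0.0 (shut) to 1.0 (fully open); "gripper_force": force on a finger pad.
Only numpy, scipy, OpenCV 4.12 (cv2) and the standard library are available. Lean on these libraries where they do the work, as an engineer would, in place of code of your own. Each camera call takes 0.05 s, during which the arm holds its last target. There are 200 camera calls.

## Working session

There is one attempt and no reset: what is moved stays moved. The work goes in short steps, Python scripts to look and compute and a tool call to move; the robot and the scene stay as the last step left them, time stands still between calls to the robot, and variables do not carry over. Pictures are saved under pics/ and viewed, at most 10 in all, crops included, and the job is handed in when it is done.

Besides the shell and the picture viewer there is one more tool, called after "Request:" as name(argument=value, ...) on one line, values as JSON. drive_tool: Moves the arm, as the interface text tells. Its arguments: {"type":"object","properties":{"motion":{"type":"array"},"grip_force":{"type":"number"}},"required":["motion"]}

```bash
mkdir -p pics
python3 - <<'E'
from workcell import r, eyes
import cv2,pickle
for n in ("scene","top"):
    f=eyes.grab_frame(n); pickle.dump(f,open(n+".pkl","wb"))
    cv2.imwrite(f"pics/{n}0.png",cv2.resize(f["color"][:,:,::-1],(800,600),interpolation=cv2.INTER_CUBIC))
    print(n,f["fx"],f["fy"],f["cx"],f["cy"],f["view"].round(3).tolist())
print(r.read_state())
E
```

```text
scene 504.05800420842075 504.05800420842075 280.68531692613766 213.3885102032154 [[0.549, -0.836, -0.01, -300.403], [-0.739, -0.48, -0.473, 496.196], [0.39, 0.267, -0.881, 1359.028], [0.0, 0.0, 0.0, 1.0]]
top 528.5994329039688 528.5994329039688 289.3179241396648 219.6050086653183 [[-0.021, -1.0, 0.008, 17.595], [-0.987, 0.019, -0.161, 548.443], [0.161, -0.011, -0.987, 1416.042], [0.0, 0.0, 0.0, 1.0]]
{'time': 0.1, 'qpos': array([-1.31958213e+00,  1.24439094e-01,  1.65152863e+00,  3.78902364e-06,
        1.36751198e+00, -8.26027198e-02]), 'qd': array([-0.001649  , -0.00167309, -0.0043285 , -0.00053361,  0.00089518,
       -0.00102668]), 'effort': array([-1.72862783e-04, -4.24928176e+01, -3.66654217e+01, -9.47763920e-05,
        3.91304609e-03, -2.29501964e-07]), 'tcp_pos': array([ 212.80805909, -613.59373934,  230.18166975]), 'ee_rot': array([-3.09607989e+00, -5.21613507e-01,  2.43647550e-04]), 'force': array([-0.03198288, -0.2195186 , -0.77919309]), 'wrist_torque': array([ 0.00583034,  0.02134716, -0.03591577]), 'gripper_force': 0.0, 'opening': 1.001254936158868}
```

View pics/scene0.png

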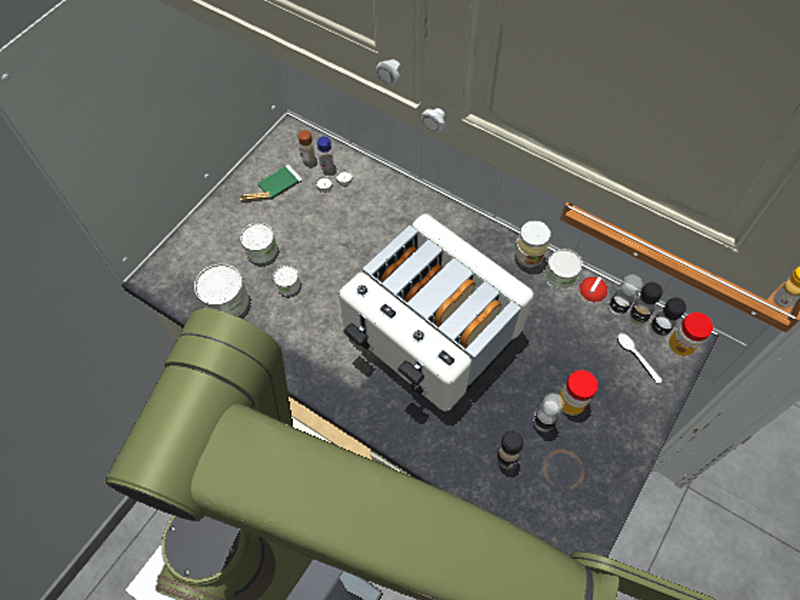

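View pics/top0.png

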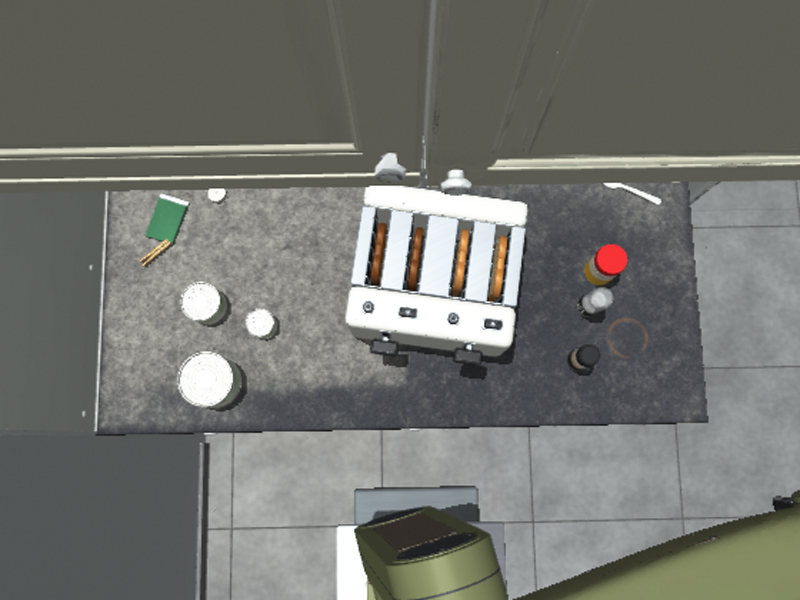

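The scene view shows the toaster's keys at about (362,290), (389,309), (418,336), (447,357). In the top view they are at (368,307), (408,312), (453,318), (493,324), with the knobs at (384,347) and (467,356). I'll enlarge both for exact pixels.

Run:
```python
import cv2,pickle,numpy as np
s=pickle.load(open("scene.pkl","rb"))["color"];t=pickle.load(open("top.pkl","rb"))["color"]
a=s[190:290,230:330];b=t[190:265,235:370]
A=cv2.resize(a,None,fx=6,fy=6,interpolation=cv2.INTER_CUBIC);B=cv2.resize(b,(0,0),fx=5.9,fy=5.9,interpolation=cv2.INTER_CUBIC)
cv2.imwrite("pics/a.png",A[:,:,::-1]);cv2.imwrite("pics/b.png",B[:,:,::-1]);print(A.shape,B.shape)
```

```text
(600, 600, 3) (442, 796, 3)
```

View pics/a.png

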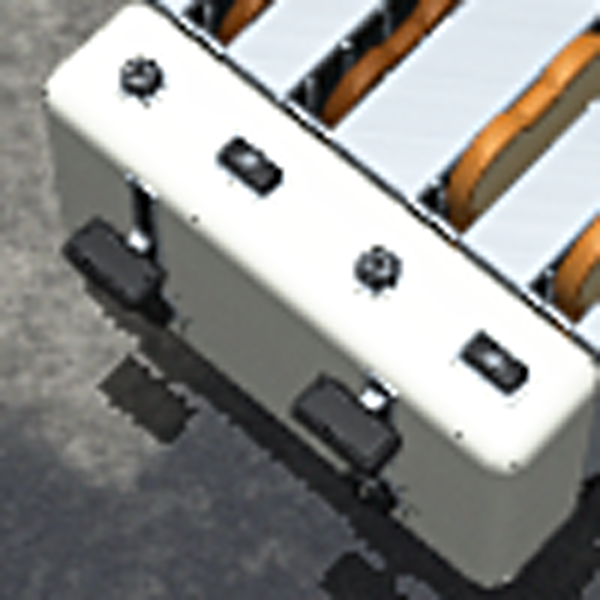

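View pics/b.png

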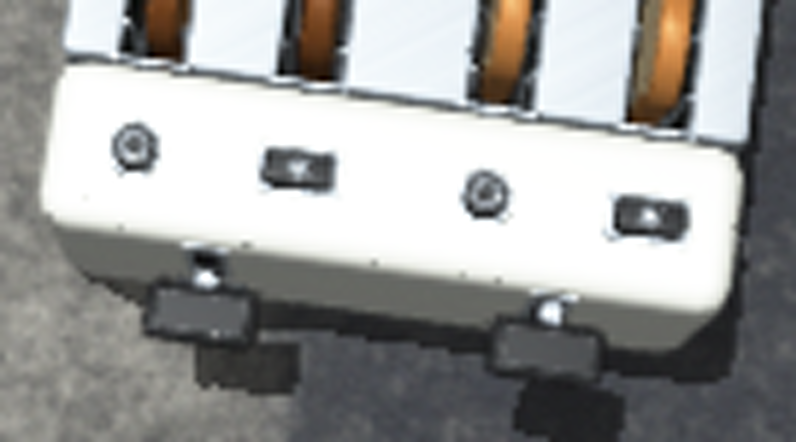

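Crop a (scene) has the keys at (140,75), (252,164), (378,267), (495,361) and the knob tops at (113,258), (347,418). Crop b (top) has the keys at (135,147), (298,169), (487,193), (650,216) and the knobs at (202,311), (550,346).

Run:
```python
import cv2,pickle,numpy as np
from scipy.optimize import least_squares
S,T=[pickle.load(open(n+".pkl","rb")) for n in("scene","top")]
px=lambda l,s,o:(np.array(l,float)+.5)/s-.5+o
a=px([(140,75),(252,164),(378,267),(495,361),(113,258),(347,418)],6,[230,190])
b=px([(135,147),(298,169),(487,193),(650,216),(202,311),(550,346)],5.9,[235,190])
P=lambda f:np.array([[f["fx"],0,f["cx"]],[0,f["fy"],f["cy"]],[0,0,1]])@f["view"][:3]
X=cv2.triangulatePoints(P(S),P(T),a.T,b.T);X=(X[:3]/X[3]).T;print(X.round(1))
L=np.array([[-98,110,188],[-98,40,188],[-98,-40,188],[-98,-110,188],[-158,75,128],[-158,-75,168]],float)
def W(p):
    c,s=np.cos(p[2]),np.sin(p[2]);return L@np.array([[c,-s,0],[s,c,0],[0,0,1]]).T+[p[0],p[1],0]
def proj(f,X):
    h=np.c_[X,np.ones(len(X))]@P(f).T;return h[:,:2]/h[:,2:]
res=lambda p:np.r_[proj(S,W(p))-a,proj(T,W(p))-b].ravel()
o=least_squares(res,[600,0,0]);print(o.x,np.degrees(o.x[2]));print(o.fun.reshape(-1,2).round(1));print(W(o.x).round(1))
print("standoff tin-ish ground pts")
# mill/tub heights: none needed
```

```text
[[ 540.4   87.6  183.8]
 [ 530.8   18.3  179.7]
 [ 517.9  -60.9  181.6]
 [ 507.2 -130.   180.5]
 [ 476.5   62.3  125. ]
 [ 453.6  -86.4  165.8]]
[ 6.19673250e+02 -3.68743899e+01 -1.54908385e-01] -8.875596663697266
[[ 0.  -0.5]
 [-0.5 -0.7]
 [ 0.  -0.6]
 [-0.  -0.7]
 [ 0.1 -0.1]
 [ 0.1  0. ]
 [ 0.2 -0.1]
 [ 0.4 -0. ]
 [ 0.2  0.2]
 [ 0.6  0.1]
 [ 0.1  0.6]
 [-0.1  0.8]]
[[ 539.8   86.9  188. ]
 [ 529.    17.8  188. ]
 [ 516.7  -61.3  188. ]
 [ 505.9 -130.4  188. ]
 [ 475.1   61.6  128. ]
 [ 452.   -86.6  168. ]]
standoff tin-ish ground pts
```

Request:
drive_tool(motion=[[[0,0,0.03],[0,0,-7],0],[[0,0,0.03],[0,0,-7],0],[[0.016,0.035,0],[0,0,-7],0],[[0.016,0.035,0],[0,0,-7],0],[[0.016,0.035,0],[0,0,0],0],[[0.016,0.035,0],[0,0,0],0],[[0.016,0.035,0],[0,0,0],0],[[0.016,0.035,0],[0,0,0],0]])

```text
time: 0.77
tcp_pos: [309.1, -402.2, 290.7]
ee_rot: [-3.131, 0.244, 0.001]
force: [1.1, 0.4, 0.1]
opening: 0.007
gripper_force: 0.0
```

Request:
drive_tool(motion=[[[0.016,0.035,0],[0,0,0],0],[[0.016,0.035,0],[0,0,0],0],[[0.016,0.035,0],[0,0,0],0],[[0.016,0.035,0],[0,0,0],0],[[0.016,0.035,0],[0,0,0],0],[[0.016,0.035,0],[0,0,0],0],[[0.016,0.035,0],[0,0,0],0],[[0.016,0.035,0],[0,0,0],0]])

```text
time: 1.43
tcp_pos: [437.0, -122.2, 291.0]
ee_rot: [3.132, -0.243, -0.0]
force: [1.0, 0.4, -0.2]
opening: -0.001
gripper_force: 0.0
```

Request:
drive_tool(motion=[[[0.017,0.035,0],[0,0,0],0],[[0.017,0.035,0],[0,0,0],0],[[0.017,0.035,0],[0,0,0],0],[[0.017,0.035,-0.015],[0,0,0],0],[[0.017,0.035,-0.02],[0,0,0],0],[[0.018,0.034,-0.025],[0,0,0],0],[[0,0,-0.025],[0,0,0],0],[[0,0,0],[0,0,0],0]])

```text
time: 2.1
tcp_pos: [534.2, 81.5, 202.8]
ee_rot: [3.131, -0.238, -0.018]
force: [0.0, -0.2, -1.1]
opening: 0.001
gripper_force: 0.0
```

Run:
```python
from workcell import r, eyes
import cv2,numpy as np
s=eyes.grab_frame("scene")["color"][140:300,210:390];t=eyes.grab_frame("wrist")["color"]
A=cv2.resize(s,(472,420),interpolation=cv2.INTER_CUBIC);B=cv2.resize(t,(320,240));B=np.pad(B,((0,180),(0,0),(0,0)))
cv2.imwrite("pics/c.png",np.hstack([A,B])[:,:,::-1]);print(r.read_state()["tcp_pos"])
```

```text
[536.44603612  79.99139328 208.30070007]
```

View pics/c.png

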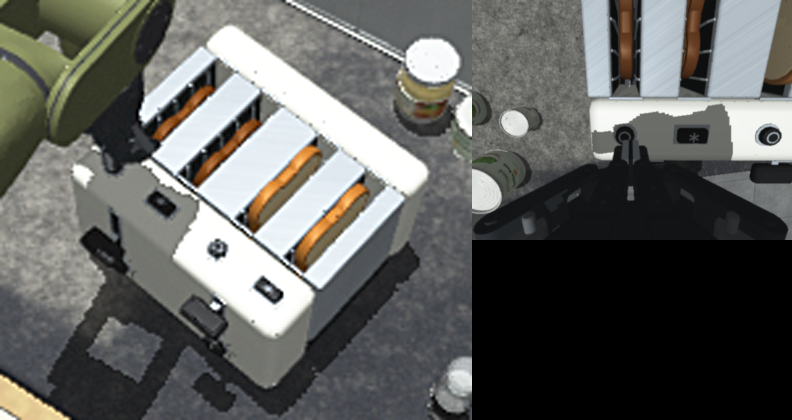

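The wrist view shows the fingertips just short and to the right of the round left stop key, which agrees with the readings: about 4 mm in x and 7 mm in y left to go.

Request:
drive_tool(motion=[[[0.003,0.007,0],[0,0,0],0],[[0,0,0],[0,0,0],0],[[0,0,0],[0,0,0],0]])

```text
time: 2.45
tcp_pos: [541.5, 86.7, 211.9]
ee_rot: [-3.132, 0.244, -0.006]
force: [-1.1, -0.5, 0.8]
opening: 0.002
gripper_force: 0.0
```

Request:
drive_tool(motion=[[[-0.001,0,-0.012],[0,0,0],0],[[0,0,-0.008],[0,0,0],0],[[0,0,-0.004],[0,0,0],0],[[0,0,-0.002],[0,0,0],0],[[0,0,-0.002],[0,0,0],0],[[0,0,0],[0,0,0],0]])

```text
time: 2.95
tcp_pos: [539.3, 86.7, 182.9]
ee_rot: [3.131, -0.243, -0.001]
force: [-3.7, -1.6, 8.0]
opening: -0.001
gripper_force: 4.0
```

Request:
drive_tool(motion=[[[0,0,0.01],[0,0,0],0],[[0,0,0.02],[0,0,0],0],[[-0.005,-0.02,0.03],[0,0,0],0],[[-0.016,-0.035,0],[0,0,0],0],[[-0.016,-0.035,0],[0,0,0],0],[[-0.016,-0.035,0],[0,0,0],0],[[-0.016,-0.03,0],[0,0,0],0],[[0,0,0],[0,0,0],0]])

```text
time: 3.62
tcp_pos: [468.3, -71.7, 241.5]
ee_rot: [3.13, -0.251, -0.001]
force: [0.2, -0.1, 0.2]
opening: 0.002
gripper_force: 0.0
```

Run:
```python
from workcell import r, eyes
import cv2,numpy as np
s=eyes.grab_frame("scene")["color"][140:300,210:390]
cv2.imwrite("pics/d.png",cv2.resize(s,(540,480),interpolation=cv2.INTER_CUBIC)[:,:,::-1]);print(r.read_state()["tcp_pos"],r.read_state()["force"])
```

```text
[469.33786237 -69.9287709  241.5418615 ] [ 0.20403572  0.48448854 -0.26413621]
```

View pics/d.png

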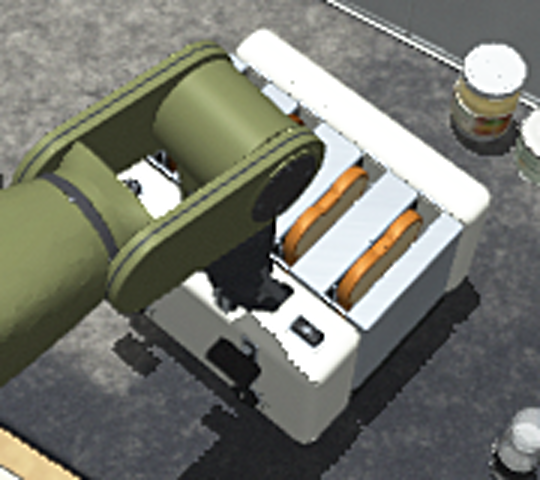

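The arm hides the left half; right slices still up. I'll go over the right lever and check with the top and wrist cameras.

Request:
drive_tool(motion=[[[-0.012,-0.008,-0.01],[0,0,0],0],[[-0.01,-0.008,-0.01],[0,0,0],0],[[0,0,0],[0,0,0],0],[[0,0,0],[0,0,0],0]])

```text
time: 4.0
tcp_pos: [448.4, -83.3, 221.1]
ee_rot: [-3.131, 0.243, 0.001]
force: [0.5, -0.3, -0.4]
opening: 0.003
gripper_force: 0.0
```

Run:
```python
from workcell import r, eyes
import cv2,numpy as np
s=eyes.grab_frame("top")["color"][110:290,210:400];t=eyes.grab_frame("wrist")["color"]
A=cv2.resize(s,(400,379),interpolation=cv2.INTER_CUBIC);B=cv2.resize(t,(400,300));B=np.pad(B,((0,79),(0,0),(0,0)))
cv2.imwrite("pics/e.png",np.hstack([A,B])[:,:,::-1]);print(r.read_state()["tcp_pos"],r.read_state()["ee_rot"])
```

```text
[449.2446056  -83.27879201 222.17584733] [-3.13195182e+00  2.41693548e-01 -1.37200983e-03]
```

View pics/e.png

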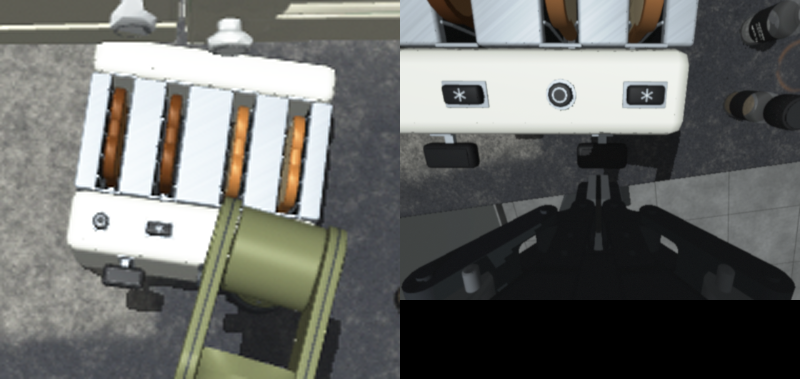

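The left knob now looks level with the right one and its shadow stands well away, so the left half is up. The fingertips at (598,190) are over the right knob at (602,155). Pushing down.

Request:
drive_tool(motion=[[[-0.002,-0.002,-0.025],[0,0,0],0],[[0,0,-0.022],[0,0,0],0],[[0,0,-0.01],[0,0,0],0],[[0,0,-0.01],[0,0,0],0],[[0,0,-0.01],[0,0,0],0],[[0,0,-0.01],[0,0,0],0],[[0,0,-0.005],[0,0,0],0],[[0,0,0],[0,0,0],0]])

```text
time: 4.77
tcp_pos: [447.1, -85.5, 129.8]
ee_rot: [-3.132, 0.242, -0.001]
force: [-0.4, 2.0, 3.6]
opening: 0.003
gripper_force: 1.7
```

Request:
drive_tool(motion=[[[0,0,-0.003],[0,0,0],0],[[0,0,-0.002],[0,0,0],0],[[0,0,-0.001],[0,0,0],0],[[0,0,0],[0,0,0],0]])

```text
time: 5.1
tcp_pos: [447.4, -85.8, 124.4]
ee_rot: [-3.132, 0.243, -0.004]
force: [0.1, 2.4, 4.6]
opening: -0.002
gripper_force: 2.1
```

Request:
drive_tool(motion=[[[0,0,-0.0015],[0,0,0],0],[[0,0,-0.001],[0,0,0],0],[[0,0,0],[0,0,0],0]])

```text
time: 5.35
tcp_pos: [447.4, -85.9, 122.9]
ee_rot: [-3.132, 0.243, -0.003]
force: [-2.0, 4.1, 10.1]
opening: -0.002
gripper_force: 5.5
```

Force has risen at the bottom stop, so the lever is hooked. Lifting and moving over the right defrost key.

Request:
drive_tool(motion=[[[0,0,0.015],[0,0,0],0],[[0,0,0.025],[0,0,0],0],[[0,0,0.035],[0,0,0],0],[[0,0,0.025],[0,0,0],0],[[0.019,-0.015,0],[0,0,0],0],[[0.02,-0.015,0],[0,0,0],0],[[0.02,-0.015,0],[0,0,0],0],[[0,0,0],[0,0,0],0]])

```text
time: 6.02
tcp_pos: [507.3, -133.3, 220.4]
ee_rot: [3.13, -0.245, 0.0]
force: [-0.2, -0.1, 0.0]
opening: -0.002
gripper_force: 0.0
```

Request:
drive_tool(motion=[[[0,0,0],[0,0,0],0],[[0,0,0],[0,0,0],0]])

```text
time: 6.18
tcp_pos: [504.7, -130.9, 220.1]
ee_rot: [-3.132, 0.243, 0.003]
force: [-0.7, 0.2, -0.2]
opening: -0.006
gripper_force: 0.0
```

Run:
```python
from workcell import r, eyes
import cv2,numpy as np
s=eyes.grab_frame("scene")["color"][140:300,210:390];t=eyes.grab_frame("wrist")["color"]
A=cv2.resize(s,(440,391),interpolation=cv2.INTER_CUBIC);B=cv2.resize(t,(360,270));B=np.pad(B,((0,121),(0,0),(0,0)))
cv2.imwrite("pics/f.png",np.hstack([A,B])[:,:,::-1]);print(r.read_state()["tcp_pos"],r.read_state()["ee_rot"])
```

```text
[ 504.67397535 -130.5592193   220.56003783] [ 3.13218705e+00 -2.42687259e-01 -1.39495493e-03]
```

View pics/f.png

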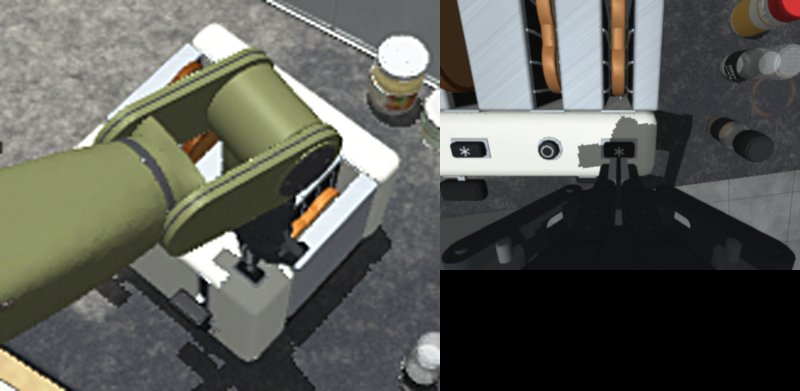

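The right knob (190,305) is down, the right slices are sunk, and the tips are on the defrost key (619,150). Pressing.

Request:
drive_tool(motion=[[[0.001,0,-0.015],[0,0,0],0],[[0,0,-0.012],[0,0,0],0],[[0,0,-0.005],[0,0,0],0],[[0,0,-0.002],[0,0,0],0],[[0,0,-0.002],[0,0,0],0],[[0,0,-0.001],[0,0,0],0],[[0,0,0],[0,0,0],0]])

```text
time: 6.87
tcp_pos: [506.5, -130.9, 184.5]
ee_rot: [3.132, -0.243, 0.001]
force: [-0.7, 1.6, 2.1]
opening: -0.004
gripper_force: 0.9
```

Request:
drive_tool(motion=[[[0,0,-0.0015],[0,0,0],0],[[0,0,-0.001],[0,0,0],0],[[0,0,0],[0,0,0],0]])

```text
time: 7.12
tcp_pos: [506.9, -131.1, 183.0]
ee_rot: [3.132, -0.243, 0.002]
force: [-2.7, 1.4, 5.7]
opening: -0.0
gripper_force: 2.8
```

Force is up at the stop, so the key is fully in. Letting go and retreating clear.

Request:
drive_tool(motion=[[[0,0,0.01],[0,0,0],0],[[0,0,0.03],[0,0,0],0],[[0,0,0.035],[0,0,0],0],[[0,0,0.03],[0,0,0],0],[[-0.016,-0.035,0],[0,0,0],0],[[-0.016,-0.035,0],[0,0,0],0],[[-0.016,-0.035,0],[0,0,0],0],[[-0.016,-0.035,0],[0,0,0],0]])

```text
time: 7.78
tcp_pos: [441.9, -272.2, 287.5]
ee_rot: [3.131, -0.241, 0.002]
force: [0.9, -0.6, -0.7]
opening: -0.001
gripper_force: 0.0
```

Request:
drive_tool(motion=[[[-0.016,-0.035,0],[0,0,0],0],[[-0.016,-0.035,0],[0,0,0],0],[[-0.016,-0.035,0],[0,0,0],0],[[-0.016,-0.035,0],[0,0,0],0],[[-0.016,-0.035,0],[0,0,0],0],[[-0.016,-0.035,0],[0,0,0],0],[[0,0,0],[0,0,0],0],[[0,0,0],[0,0,0],0]])

```text
time: 8.45
tcp_pos: [345.3, -482.6, 286.4]
ee_rot: [-3.131, 0.248, 0.0]
force: [0.5, 0.9, -0.7]
opening: -0.001
gripper_force: 0.0
```

Run:
```python
from workcell import r, eyes
import cv2,numpy as np
s=eyes.grab_frame("scene")["color"][140:300,210:390];t=eyes.grab_frame("top")["color"][110:290,230:450]
A=cv2.resize(s,(400,356),interpolation=cv2.INTER_CUBIC);B=cv2.resize(t,(400,327));B=np.pad(B,((0,29),(0,0),(0,0)))
cv2.imwrite("pics/g.png",np.hstack([A,B])[:,:,::-1]);print(r.read_state()["tcp_pos"])
```

```text
[ 346.5814661  -480.74103384  286.66546451]
```

View pics/g.png

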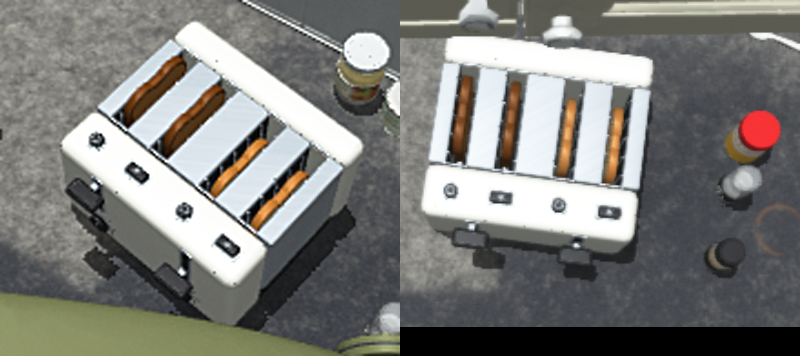

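The left knob is up at (85,193) with its slices out, the right knob is down at (175,280) with its slices sunk, and all keys are out. Handing in.

```bash
python3 -c "
from workcell import r
print(r.hand_in())"
```

```text
the job is handed in; nothing more can be done
None
```

Job handed in (no verdict came back): in the last pictures the left lever and toast are up, the right lever is caught down, all keys are out and the toaster and mills look unmoved; the right defrost key was pressed to its stop after the lever caught.

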